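# Seat a carving blank in its jig and clamp it

### The job

Lay the longest of the three loose wood offcuts flat between the steel corner guides of the carving jig, and while the clamp is still open push it down until you feel that it sits fully home on the wooden base; a stiff lift-out pad under it may be holding it up. Only then swing the hinged clamp arm over until its rubber foot rests on the wood, and leave it so. Leave the other two offcuts where they lie.

Things in the scene. Friction and masses are not known exactly. Their poses are not given: they have to be found in the camera images.
- blank_mid (a point): Centre of the blank, the longest of the three loose plain wood offcuts: a block 34 mm (its x) by 72 mm (its y) by 22 mm high (its z), lying flat, about 50 g. The point is half-way up, 11 mm above its underside. It may go into the jig either way round.
- square_mid (a point): Centre (9 mm up) of the nearly square flat offcut, 45 x 52 x 18 mm. Not needed; stays where it lies.
- thick_mid (a point): Centre (15 mm up) of the short thick offcut, 30 x 45 x 30 mm. Not needed; stays where it lies.
- jig: The fixed jig; origin on the table under the nest, axes as the nest's. Wooden base 90 mm in x, -55 to +120 mm in y, 18 mm thick. A grey lift-out pad, 22 x 44 mm, mid-nest, stands 4 to 10 mm proud of the base at the start and carries the blank. Only friction holds it: it slides down under about 6 N and does not spring back. Once the blank lies on the base, pushing meets a hard stop.
- nest (a point): Centre of the blank's place, on the base's top face, 18 mm above the table. x along its short side, y along its long side towards the clamp hinge, z up. Steel corner guides leave 38 x 76 mm; upright to 14 mm, then flared outwards to 20 mm; the middle 50 mm of the long sides is open for fingers. Fully home, the blank's centre is 11 mm and its top 22 mm above this point.
- clamp_hinge (a point): Middle of the clamp's hinge pin, 85 mm from the nest in its +y and 48 mm above it; axes as the nest's; the pin runs along x, between two steel cheeks.
- clamp_knob (a point): Centre of the dark wooden knob at the end of the clamp arm, a drum 24 mm across and 30 mm long along the hinge's x, 125 mm from the pin. Pinched at its two flat ends, it pivots between the pads. The steel arm is 14 mm wide, 10 mm thick. The rubber foot, 18 mm across, is 85 mm from the pin and reaches 26 mm below the arm's middle line.
- clamp (a joint): Angle of the clamp arm, rad: 0 when the arm is level, pointing to -y of the nest, with its foot just on the fully seated blank; 1.57 upright (its top then 0.20 m above the table); up to 1.85 leaning back from the nest. It starts open at 1.6 to 1.8 and its friction (about 2 N at the knob) holds it wherever it is left.
There are look-alikes about, which are no part of the job. Leave any turquoise or yellow look-alike of the part that bears blank_mid alone.

How it is judged:
By the outcome, as a careful person would: the job done as asked, in the order asked, and still so for the second after the job is handed in, with the robot touching nothing.
It also fails if it takes over 69 s, if anything falls off the work surface, if the arm or the gripper's body presses on something with over 40 N, if the wrist force passes 120 N, or if a joint passes its speed limit or range.

### The arm

A 6-joint arm with a two-finger parallel gripper is mounted at the origin on the work surface; the furniture and walls round the work are solid. World frame = base frame: x ahead of the robot, y to its left, z up, the work surface at z = 0. Lengths are in mm, angles in rad, forces in N, time in s.
With the tool pointing down it reaches from about 275 to 850 mm from the base axis. Payload 19 kg.
Tool frame: the origin (TCP) lies at the very end of the fingers, on their centre line; the grasp point (between the pads) lies 19 mm behind it (tcp_to_grasp is the distance from the TCP to the grasp point, in mm); z points along the fingers, y is the direction in which the jaws open and shut (so a half turn about z gives the same grasp; the last joint's range is limited). The gripper opens to 85 mm and grips with 20 to 120 N. Pads are 22 mm wide; open, the fingers measure 114 mm over their backs; the gripper's body (76 mm by 85 mm) begins 54 mm behind the grasp point. The pads swing forward as they close: fully open they stand 13 mm farther back than shut.
Start: joints at [1.105, 0.15, 1.437, -0, 1.554, -0.134], TCP at [187.307, 543.605, 231.267] pointing down, gripper open.
Joint ranges: [-2.8, 2.8], [-0.68, 2.1], [0.12, 2.68], [-1.39, 4.53], [0.16, 2.79], [-2.81, 2.81]. Speed limits (rad/s): [1.89, 1.89, 2.22, 3.01, 3.01, 3.01].

### API

Orientations are given as a 3x3 rotation matrix whose columns are the frame's x, y, z axes.
In Python, from plant import state, camera, calibration, hand_in, tcp_to_grasp gives the robot as it stands. The module is installed in compiled form; this text tells all that it offers.
- The arm moves only by the shell command python3 -m creep 'ROWS' [FORCE]. ROWS is JSON, a list of rows, each a list of 5 numbers: the opening, from 0 (shut) to 1 (fully open), then the shift along the world's x, y, z scaled (see below), then the turn about the world's z scaled (see below). A call has 1 to 5 rows; each row shifts and turns the commanded pose from where the row before left it; what a row does not reach is not made up. The controller multiplies each number of a shift by 3 cm and each number of a turn by 0.12 rad. A row lasts 1/12 s, in which the tool goes at most 41.7 mm and 7.16 degrees, less where a joint would pass 70% of its speed; a pose out of reach is approached as far as the arm can. A call with a number of a shift or a turn outside -1 to 1 is refused whole. A call with a gripper value outside its range is refused whole. The fingers move at their own pace and stop on an object; FORCE is the grip in N (left out, the last holds). Time passes only in rows, so rows that do not move let the fingers close. It gives the time, the measured TCP pose, the force and the opening at its end, in the units of the state.
- state(): the state, without advancing time (a new reading comes with each control period).
- camera(name): name is "scene" or "top" or "wrist"; returns (picture, depth): 480x640x3 uint8, blue, green, red; 480x640 float32, mm along the optical axis (not along the pixel's ray), 0 where there is no reading.
- calibration(name): a dict with "vfov" (degrees; the focal length in pixels is half the picture's height over the tangent of half this angle, whatever the lens; pixels are square), "cx", "cy" (the principal point, pixels), "k1" (the pictures are not rectified: a ray, as slopes to the right and down, at radius r is drawn at 1 + k1 r^2 times it, then the intrinsics apply), "world_from_camera" (4x4, takes a point from camera to world coordinates); the wrist camera has in their place "mount" (4x4, takes a point from camera to tool coordinates, whose origin is the TCP and whose axes are the flange's). Camera axes: x right, y up, looking along -z (the intrinsics and any distortion apply to the point x, -y, -z); pixel columns grow to the right and rows downward; lengths in mm; the calibration is good to about 2 mm. A picture is of the moment at which its call begins: read the wrist's pose just before it. calibration takes no time and is no camera call.
- hand_in(): hands the job in, once; it reports no verdict.
The state is a dict: "t": time; "joints": joint angles; "qd": joint speeds; "effort": joint torques, N m; "ee_pos": TCP position; "tool_rot": TCP orientation; "contact_force": force on the tool from outside, world axes, zero at the start; "torque": the same for the moment, N m; "opening": opening from 0.0 (shut) to 1.0 (fully open).
Only numpy, scipy, OpenCV 4.12 (cv2) and the standard library are available. Lean on these libraries where they do the work, as an engineer would, in place of code of your own. Each camera call takes 0.05 s, during which the arm holds its last target.

## Working session

There is one attempt and no reset: what is moved stays moved. The work goes in short steps, Python scripts to look and compute and a shell command to move; the robot and the scene stay as the last step left them, time stands still between calls to the robot, and variables do not carry over. Pictures are saved under pics/ and viewed, and the job is handed in when it is done.

```bash
mkdir -p pics
cat > h.py <<'E'
import numpy as np, cv2
from plant import state, camera, calibration
def cam(name):
    s=state(); im,d=camera(name); c=calibration(name)
    if 'mount' in c:
        T=np.eye(4);T[:3,:3]=np.array(s['tool_rot']);T[:3,3]=s['ee_pos'];W=T@np.array(c['mount'])
    else: W=np.array(c['world_from_camera'])
    return im,d,c,W
def rays(c,uv):
    f=240/np.tan(np.radians(c['vfov'])/2)
    K=np.array([[f,0,c['cx']],[0,f,c['cy']],[0,0,1.]])
    p=cv2.undistortPoints(np.array(uv,float).reshape(-1,1,2),K,np.array([c['k1'],0,0,0.]))[:,0]
    return p
def onplane(c,W,uv,z):
    p=rays(c,uv); d=np.c_[p[:,0],-p[:,1],-np.ones(len(p))]@W[:3,:3].T; o=W[:3,3]
    return o+d*((z-o[2])/d[:,2])[:,None]
def withdepth(c,W,uv,dep):
    uv=np.array(uv,float).reshape(-1,2)
    p=rays(c,uv); dd=np.array([dep[int(round(v)),int(round(u))] for u,v in uv])
    return (np.c_[p[:,0],-p[:,1],-np.ones(len(p))]*dd[:,None])@W[:3,:3].T+W[:3,3]
E
python3 - <<'E'
from h import *
for n in ['scene','top','wrist']:
    im,d,c,W=cam(n); cv2.imwrite(f'pics/{n}0.png',im); np.savez(f'{n}0.npz',im=im,d=d,W=W); print(n,c['vfov'],c['k1'],W.round(2).tolist(), d.min(),d.max())
s=state();print(s['t'],s['contact_force'],s['tool_rot'],s['opening'])
import plant;print(plant.tcp_to_grasp)
E
```

```text
scene 51.98032728724743 0.045402141609685046 [[0.62, 0.54, -0.58, -174.3], [-0.79, 0.42, -0.45, -545.99], [0.0, 0.73, 0.68, 719.8], [0.0, 0.0, 0.0, 1.0]] 0.0 2901.9495
top 48.16565553687222 -0.029249998383877852 [[0.01, 0.99, -0.15, 168.08], [-1.0, 0.0, -0.01, -130.05], [-0.01, 0.15, 0.99, 1343.21], [0.0, 0.0, 0.0, 1.0]] 0.0 2311.3274
wrist 66.32168189513325 -0.05591661139961815 [[0.33, -0.9, -0.29, 111.54], [0.95, 0.31, 0.1, 570.82], [-0.0, -0.31, 0.95, 372.83], [0.0, 0.0, 0.0, 1.0]] 0.0 1532.5596
0.15 [ 0.73497801 -0.54916301  0.42976792] [[-9.45462888e-01  3.25729515e-01 -4.59155263e-04]
 [ 3.25729802e-01  9.45462510e-01 -8.59495394e-04]
 [ 1.54151069e-04 -9.62181550e-04 -9.99999525e-01]] 0.9999863800950866
18.700000000000003
```

View pics/scene0.png

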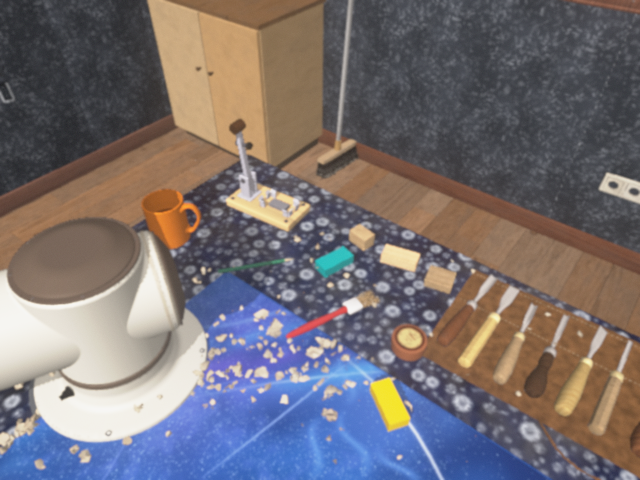

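View pics/top0.png

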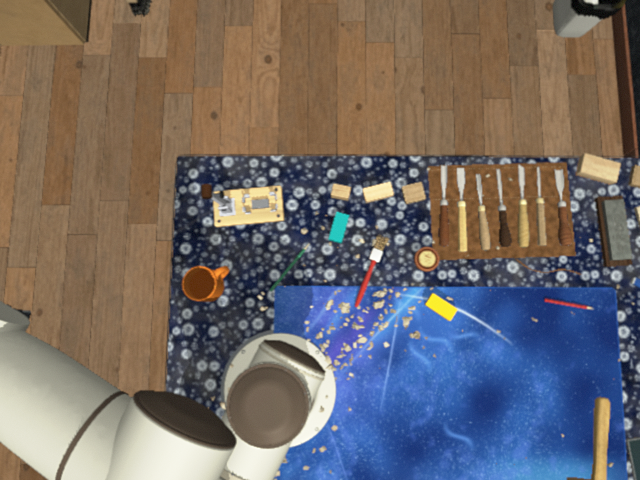

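View pics/wrist0.png

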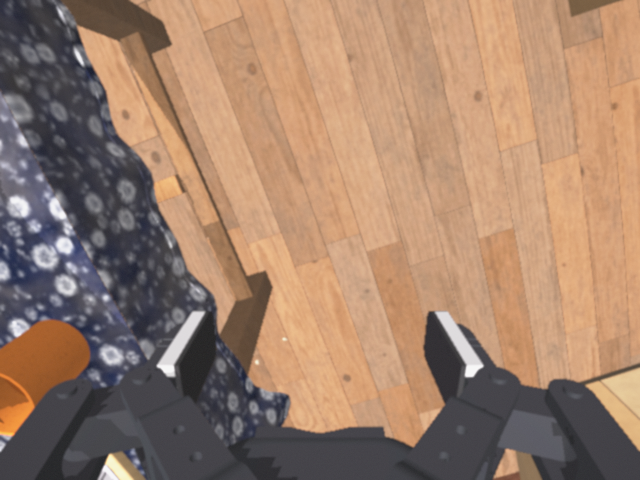

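Run:
```python
from h import *
z=np.load('top0.npz');im=z['im'];d=z['d'];W=z['W'];c=calibration('top')
cv2.imwrite('pics/topz.png',cv2.resize(im[165:245,190:440],None,fx=3.2,fy=3.2,interpolation=cv2.INTER_CUBIC))
hsv=cv2.cvtColor(im,cv2.COLOR_BGR2HSV)
m=cv2.inRange(hsv,(8,50,110),(28,200,255));m[:160]=0;m[235:]=0;m[:,:178]=0;m[:,430:]=0
for k in cv2.findContours(m,cv2.RETR_EXTERNAL,cv2.CHAIN_APPROX_NONE)[0]:
    if cv2.contourArea(k)<60: continue
    zz=22
    P=onplane(c,W,k[:,0],zz)[:,:2].astype(np.float32); r=cv2.minAreaRect(P); u=k[:,0].mean(0)
    print(u,r,withdepth(c,W,[u],d).round(1))
```

```text
[244.77911647 206.9437751 ] ((450.50140380859375, 87.5047607421875), (94.34208679199219, 176.76194763183594), 5.79369592666626) [[448.5  96.   14.5]]
[340.46551724 191.53448276] ((487.83526611328125, -145.76760864257812), (47.065704345703125, 37.96923065185547), 78.64697265625) [[ 484.9 -145.8   32.3]]
[413.47142857 192.48571429] ((485.8269958496094, -329.82354736328125), (47.88050079345703, 53.49541473388672), 12.916038513183594) [[ 486.5 -330.3   18.6]]
[377.75308642 191.71604938] ((487.36920166015625, -239.74903869628906), (40.53409194946289, 76.11116790771484), 14.587271690368652) [[ 488.7 -240.4   16.2]]
```

View pics/topz.png

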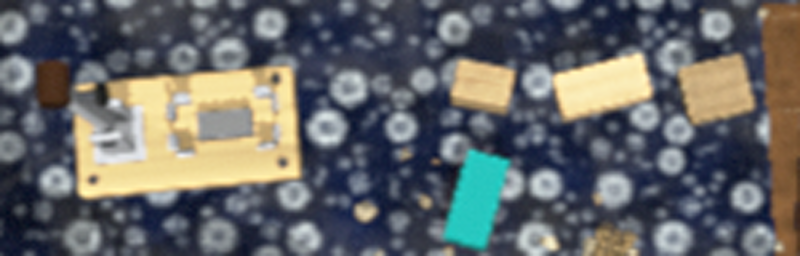

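The top view shows the three offcuts at px (341,191) thick, (378,191) blank (41x76 mm as measured) and (414,192) square. The jig is at (249,206), hinge to the left. I'll move over the jig to take a closer wrist view.

```bash
for i in 1; do :; done
python3 -m creep '[[1,0.44,-0.87,0.12,-0.41],[1,0.44,-0.87,0.12,-0.41],[1,0.44,-0.87,0.12,-0.41],[1,0.44,-0.87,0.12,-0.41],[1,0.44,-0.87,0.12,-0.41]]'
python3 -m creep '[[1,0.44,-0.87,0.12,-0.41],[1,0.44,-0.87,0.12,-0.41],[1,0.44,-0.87,0.12,-0.41],[1,0.44,-0.87,0.12,-0.41],[1,0.44,-0.87,0.12,-0.41]]'
```

```text
t: 0.57
ee_pos: [253.5, 411.8, 249.2]
tool_rot: [[-0.837, 0.548, -0.0], [0.548, 0.837, -0.0], [0.0, -0.0, -1.0]]
contact_force: [0.5, 0.0, 0.5]
opening: 0.999
t: 0.98
ee_pos: [319.5, 281.3, 267.4]
tool_rot: [[-0.678, 0.735, -0.0], [0.735, 0.678, -0.0], [0.0, -0.0, -1.0]]
contact_force: [0.6, -0.3, -0.2]
opening: 1.0
```

```bash
python3 -m creep '[[1,0.44,-0.87,0.12,-0.41],[1,0.44,-0.87,0.12,-0.41],[1,0.44,-0.87,0.12,-0.41],[1,0.44,-0.87,0.12,-0.41],[1,0.44,-0.87,0.12,-0.41]]'
python3 -m creep '[[1,0.44,-0.87,0.12,-0.41],[1,0.44,-0.87,0.12,-0.41],[1,0.44,-0.87,0.12,-0.41],[1,0.44,-0.87,0.12,-0.41],[1,0,0,0,0]]'
python3 - <<'E'
from h import *
im,d,c,W=cam('wrist'); cv2.imwrite('pics/wrist1.png',im); np.savez('wrist1.npz',im=im,d=d,W=W)
print(state()['ee_pos'],state()['joints'])
E
```

```text
t: 1.4
ee_pos: [385.6, 150.7, 285.4]
tool_rot: [[-0.478, 0.878, 0.0], [0.878, 0.478, 0.0], [0.0, 0.0, -1.0]]
contact_force: [-0.3, 0.7, -0.2]
opening: 1.0
t: 1.82
ee_pos: [439.7, 44.1, 299.6]
tool_rot: [[-0.293, 0.956, -0.0], [0.956, 0.293, -0.001], [-0.001, -0.001, -1.0]]
contact_force: [-0.4, 0.3, -0.8]
opening: 0.998
[438.83185594  45.80729531 299.41872993] [-7.07287634e-02 -1.46299194e-01  1.59904503e+00 -2.96884527e-04
  1.68954062e+00 -3.71002384e-01]
```

View pics/wrist1.png

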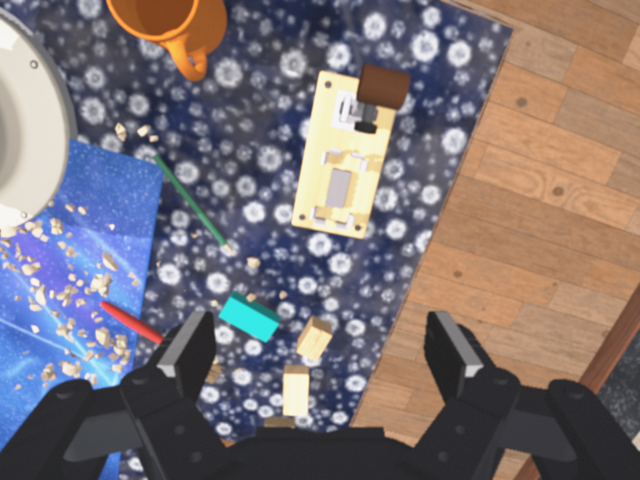

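The wrist view shows the whole jig at (340,155) with the pad at (339,188) and the knob at (384,87). The blank is at (295,390) and the thick offcut at (314,338). Measuring now.

```bash
cat > meas.py <<'E'
import sys
from h import *
def jig(f):
    z=np.load(f);im=z['im'];d=z['d'];W=z['W'];c=calibration('wrist')
    hsv=cv2.cvtColor(im,cv2.COLOR_BGR2HSV)
    m=cv2.inRange(hsv,(10,50,140),(30,200,255))
    m=cv2.morphologyEx(m,cv2.MORPH_CLOSE,np.ones((5,5)))
    for k in cv2.findContours(m,cv2.RETR_EXTERNAL,cv2.CHAIN_APPROX_NONE)[0]:
        if cv2.contourArea(k)<400: continue
        u=k[:,0].mean(0)
        for zz in (18,22,30):
            r=cv2.minAreaRect(onplane(c,W,k[:,0],zz)[:,:2].astype(np.float32)); print(u.round(),zz,np.round(r[0],1),np.round(r[1],1),round(r[2],2))
    # knob
    m=cv2.inRange(hsv,(0,60,20),(14,200,90))
    for k in cv2.findContours(m,cv2.RETR_EXTERNAL,cv2.CHAIN_APPROX_NONE)[0]:
        if cv2.contourArea(k)<400: continue
        M=cv2.moments(k);u=[M['m10']/M['m00'],M['m01']/M['m00']]
        print('dark',u,withdepth(c,W,[u],d).round(1),cv2.contourArea(k))
    # gray pad
    m=cv2.inRange(hsv,(0,0,90),(180,45,175)); 
    for k in cv2.findContours(m,cv2.RETR_EXTERNAL,cv2.CHAIN_APPROX_NONE)[0]:
        if cv2.contourArea(k)<250: continue
        M=cv2.moments(k);u=[M['m10']/M['m00'],M['m01']/M['m00']]
        r=cv2.minAreaRect(onplane(c,W,k[:,0],25)[:,:2].astype(np.float32))
        print('gray',np.round(u),withdepth(c,W,[u],d).round(1),r)
jig(sys.argv[1])
E
python3 meas.py wrist1.npz
python3 -c "
import cv2;im=cv2.imread('pics/wrist1.png');cv2.imwrite('pics/w1z.png',cv2.resize(im[50:250,270:440],None,fx=3,fy=3,interpolation=cv2.INTER_CUBIC))"
```

```text
[510. 465.] 18 [ 857.9 -281.3] [41.  66.3] 6.15
[510. 465.] 22 [ 853.8 -277.5] [40.6 65.7] 6.15
[510. 465.] 30 [ 845.4 -269.9] [39.8 64.5] 6.15
[314. 337.] 18 [ 489.3 -144.6] [60.7 39.1] 79.46
[314. 337.] 22 [ 488.6 -142.1] [60.1 38.8] 79.46
[314. 337.] 30 [ 487.2 -137.1] [59. 38.] 79.46
[333. 149.] 18 [453.   90.2] [ 91.3 175.7] 5.44
[333. 149.] 22 [452.7  90.6] [ 90.4 174. ] 5.44
[333. 149.] 30 [452.   91.2] [ 88.7 170.7] 5.44
[508. 215.] 18 [709.5  33.9] [342.1 622.2] 8.6
[508. 215.] 22 [706.8  34.8] [338.9 616.3] 8.6
[508. 215.] 30 [701.2  36.4] [332.4 604.6] 8.6
[171.  29.] 18 [237.3 155.1] [124.9  78. ] 15.14
[171.  29.] 22 [239.  154.8] [123.7  77.3] 15.14
[171.  29.] 30 [242.4 154.1] [121.4  75.8] 15.14
gray [305. 395.] [[ 502.5 -233.9   21.9]] ((474.2358703613281, -226.3840789794922), (97.44927978515625, 147.14613342285156), 10.541447639465332)
gray [294. 347.] [[ 468.8 -175.6    0.7]] ((469.3629455566406, -182.064453125), (35.251399993896484, 151.05276489257812), 2.3139822483062744)
gray [228. 348.] [[ 379.8 -207.5   -1.9]] ((392.29034423828125, -195.34967041015625), (67.90
[... 3480 characters left out ...]
 16.] [[498.1 263.   -2.1]] ((493.0123596191406, 254.50491333007812), (19.81536102294922, 18.845182418823242), 54.99494552612305)
gray [64. 23.] [[1.130e+02 1.435e+02 1.000e-01]] ((129.75750732421875, 142.1625213623047), (26.742767333984375, 43.25611877441406), 70.22162628173828)
gray [53. 73.] [[106.7  87.7   0.3]] ((135.9486083984375, 56.553096771240234), (89.46299743652344, 217.02114868164062), 21.591676712036133)
gray [479.  55.] [[564.  243.3  -1.2]] ((537.8186645507812, 233.08432006835938), (77.00664520263672, 82.40476989746094), 89.7383804321289)
gray [98. 78.] [[158.5  96.8  -1.2]] ((166.61927795410156, 108.98504638671875), (62.77579116821289, 128.29232788085938), 19.203733444213867)
```

View pics/w1z.png

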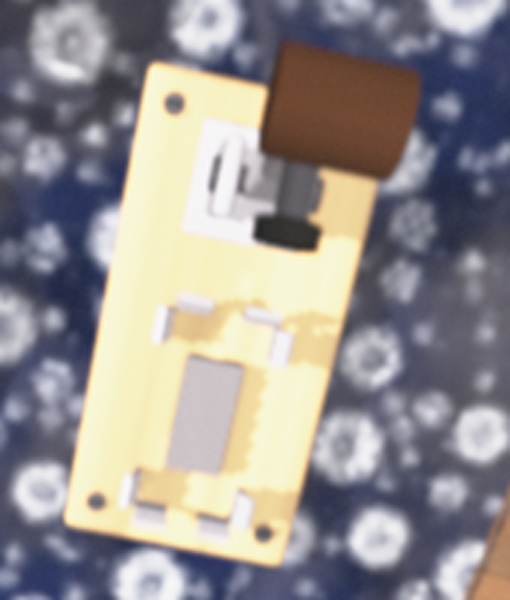

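Run:
```python
from h import *
z=np.load('wrist1.npz');im=z['im'];d=z['d'];W=z['W'];c=calibration('wrist')
g=lambda p:np.array(p,float)/3+[270,50]
P=withdepth(c,W,g([[205,413],[205,395],[200,440],[340,110],[340,90],[330,130],[130,320]]),d); print(P.round(1))
# guide blocks top faces (~z=38) centres
for zz in (32,38):
  G=onplane(c,W,g([[165,323],[283,346],[128,490],[243,510],[195,304],[262,315],[150,512],[213,526]]),zz)
  print(zz,G[:,:2].round(1).tolist(),G[:,:2].mean(0))
print(onplane(c,W,g([[205,413]]),24), onplane(c,W,g([[192,355],[243,362],[168,466],[220,473]]),24).round(1))
```

```text
[[457.2  59.3  26.2]
 [454.9  66.1  27.9]
 [458.4  49.1  27.3]
 [447.3 153.3 200.8]
 [445.9 156.8 201.1]
 [446.6 149.  201.1]
 [420.1  83.4  17.5]]
32 [[432.5, 87.4], [476.4, 92.2], [437.6, 23.5], [482.1, 28.8], [440.9, 97.1], [465.4, 100.6], [448.2, 17.6], [473.0, 19.4]] [456.99820641  58.32844489]
38 [[432.3, 87.9], [475.5, 92.7], [437.3, 24.9], [481.1, 30.2], [440.5, 97.5], [464.7, 100.9], [447.7, 19.1], [472.2, 20.9]] [456.40359448  59.26415603]
[[457.38031598  59.0047098   24.        ]] [[446.   78.4  24. ]
 [465.1  81.6  24. ]
 [450.   35.2  24. ]
 [470.1  38.5  24. ]]
```

```bash
python3 -m creep '[[1,0.14,-0.86,0,0],[1,0.14,-0.86,0,0],[1,0.14,-0.86,0,0],[1,0.14,-0.86,-0.4,0],[1,0.14,-0.86,-0.5,0]]'
python3 -m creep '[[1,0.14,-0.86,-0.5,-0.1],[1,0.14,-0.86,-0.5,-0.1],[1,0.14,-0.86,-0.5,-0.1],[1,0.14,-0.86,-0.6,-0.05],[1,0.14,-0.86,-0.6,0]]'
python3 -m creep '[[1,0.14,-0.86,-0.4,0],[1,0,0,0,0],[1,0,0,0,0]]'
cat > look.py <<'E'
import sys
from h import *
n=sys.argv[1]
im,d,c,W=cam('wrist'); cv2.imwrite(f'pics/{n}.png',im); np.savez(f'{n}.npz',im=im,d=d,W=W)
s=state();print(s['t'],s['ee_pos'],np.degrees(np.arctan2(s['tool_rot'][1][1],s['tool_rot'][0][1])))
E
python3 look.py wrist2
```

```text
t: 2.28
ee_pos: [459.3, -81.8, 273.1]
tool_rot: [[-0.301, 0.954, 0.002], [0.954, 0.301, -0.0], [-0.001, 0.001, -1.0]]
contact_force: [0.2, 0.4, -1.3]
opening: 1.002
t: 2.7
ee_pos: [480.2, -210.7, 190.9]
tool_rot: [[-0.26, 0.966, 0.0], [0.966, 0.26, 0.0], [0.0, 0.0, -1.0]]
contact_force: [1.7, -0.6, -0.3]
opening: 0.997
t: 2.95
ee_pos: [484.0, -236.0, 178.6]
tool_rot: [[-0.259, 0.966, -0.002], [0.966, 0.259, 0.001], [0.002, -0.001, -1.0]]
contact_force: [-0.2, 0.5, 0.2]
opening: 0.998
3.0 [ 484.26712222 -235.41766056  179.46056027] 15.034027868568364
```

View pics/wrist2.png

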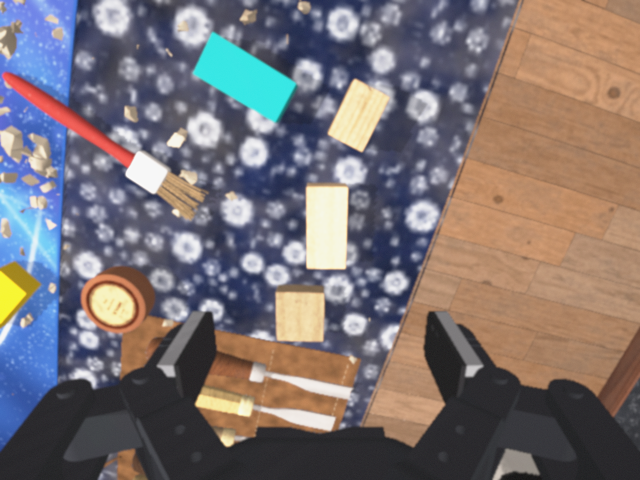

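The blank is clear at (327,227), nearly aligned with the tool.

```bash
cat > blank.py <<'E'
import sys
from h import *
z=np.load(sys.argv[1]+'.npz');im=z['im'];d=z['d'];W=z['W'];c=calibration('wrist')
hsv=cv2.cvtColor(im,cv2.COLOR_BGR2HSV)
m=cv2.inRange(hsv,(15,20,215),(35,110,255))
for k in cv2.findContours(m,cv2.RETR_EXTERNAL,cv2.CHAIN_APPROX_NONE)[0]:
    if cv2.contourArea(k)<1000: continue
    u=k[:,0].mean(0); r=cv2.minAreaRect(onplane(c,W,k[:,0],float(sys.argv[2]))[:,:2].astype(np.float32))
    print(u.round(),np.round(r[0],1),np.round(r[1],1),round(r[2],2),withdepth(c,W,[u],d).round(1))
E
python3 blank.py wrist2 22
```

```text
[300. 316.] [ 489.  -326.6] [43.3 50. ] 15.11 [[ 489.3 -328.6   17.4]]
[112. 305.] [ 317.8 -361.5] [38.2 40.6] 5.18 [[ 319.7 -358.6   25.4]]
[326. 227.] [ 490.5 -239. ] [34.6 72.2] 14.76 [[ 490.3 -237.6   21.2]]
[358. 115.] [ 490.3 -144.7] [46.3 31. ] 78.84 [[ 489.8 -144.7   28.4]]
```

```bash
python3 -m creep '[[0.7,0.13,-0.15,-0.6,-0.02],[0.7,0.13,-0.16,-0.9,-0.02],[0.7,0,0,-1,0],[0.7,0,0,-1,0],[0.7,0,0,-0.9,0]]' 40
python3 -m creep '[[0.7,0,0,-0.5,0],[0.7,0,0,-0.4,0],[0.7,0,0,0,0],[0.7,0,0,0,0]]'; python3 look.py wrist3; python3 blank.py wrist3 22
```

```text
t: 3.42
ee_pos: [492.4, -243.9, 47.1]
tool_rot: [[-0.256, 0.967, 0.001], [0.967, 0.256, -0.0], [-0.001, 0.001, -1.0]]
contact_force: [0.9, -1.0, -1.0]
opening: 0.696
t: 3.75
ee_pos: [492.6, -244.9, 21.5]
tool_rot: [[-0.255, 0.967, 0.0], [0.967, 0.255, -0.0], [-0.0, 0.0, -1.0]]
contact_force: [-0.4, -0.3, 0.8]
opening: 0.702
3.8 [ 492.84646506 -245.29221912   22.06740507] 14.790019284453797
[276. 420.] [ 487.9 -305.9] [36.  16.1] 22.27 [[ 487.4 -309.7   18. ]]
[318. 298.] [ 490.8 -239.3] [33.7 71.4] 14.57 [[ 490.  -236.1   21.3]]
[387.  72.] [ 491.  -144.4] [47.1 31.3] 79.1 [[ 489.9 -144.7   30.5]]
```

View pics/wrist3.png

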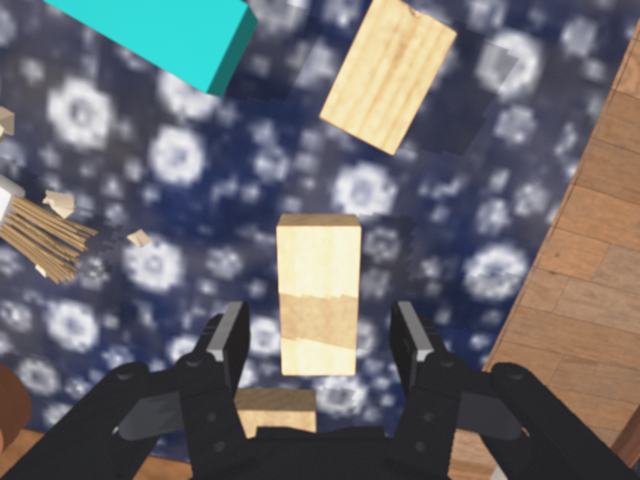

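The fingers straddle the blank symmetrically at (318,298). Lowering and closing.

```bash
python3 -m creep '[[0.7,0,0,-0.3,0],[0.7,0,0,-0.27,0],[0.7,0,0,0,0],[0.3,0,0,0,0],[0.3,0,0,0,0]]' 40
python3 -m creep '[[0.2,0,0,0,0],[0.2,0,0,0,0],[0.2,0,0,0,0],[0.2,0,0,0,0]]' 40
```

```text
t: 4.22
ee_pos: [492.1, -245.5, 3.7]
tool_rot: [[-0.254, 0.967, -0.0], [0.967, 0.254, 0.0], [0.0, -0.0, -1.0]]
contact_force: [-0.8, 0.3, 0.1]
opening: 0.427
t: 4.55
ee_pos: [492.3, -245.6, 3.9]
tool_rot: [[-0.254, 0.967, 0.0], [0.967, 0.254, -0.0], [-0.0, 0.0, -1.0]]
contact_force: [-0.5, -0.5, 4.3]
opening: 0.387
```

```bash
python3 -m creep '[[0.2,0,0,0.4,0],[0.2,0,0,0.8,0],[0.2,0,0,0.9,0],[0.2,0,0,0.8,0],[0.2,-0.08,0.5,0.3,-0.2]]'
python3 -m creep '[[0.2,-0.12,0.9,0,-0.25],[0.2,-0.12,0.9,0,-0.25],[0.2,-0.12,0.9,0,-0.25],[0.2,-0.12,0.9,0,-0.25],[0.2,-0.12,0.9,0,-0.16]]'
python3 -m creep '[[0.2,-0.12,0.9,0,0],[0.2,-0.12,0.9,0,0],[0.2,-0.12,0.9,0,0],[0.2,-0.12,0.5,0,0],[0.2,0,0,0,0]]'
python3 -m creep '[[0.2,0,0,0,0]]'
python3 look.py wrist4; python3 blank.py wrist4 117
```

```text
t: 4.97
ee_pos: [490.9, -232.4, 103.8]
tool_rot: [[-0.231, 0.973, 0.004], [0.973, 0.231, -0.003], [-0.004, 0.003, -1.0]]
contact_force: [0.9, -0.3, 0.2]
opening: 0.389
t: 5.38
ee_pos: [471.3, -94.2, 100.4]
tool_rot: [[-0.092, 0.996, 0.0], [0.996, 0.092, -0.0], [-0.0, 0.0, -1.0]]
contact_force: [1.1, 0.9, -1.0]
opening: 0.385
t: 5.8
ee_pos: [456.6, 3.1, 100.4]
tool_rot: [[-0.096, 0.995, 0.0], [0.995, 0.096, 0.001], [0.001, 0.0, -1.0]]
contact_force: [-0.2, 0.0, -0.5]
opening: 0.386
t: 5.88
ee_pos: [457.3, 1.2, 100.3]
tool_rot: [[-0.096, 0.995, 0.001], [0.995, 0.096, -0.0], [-0.0, 0.001, -1.0]]
contact_force: [-0.7, -0.5, -0.2]
opening: 0.388
5.9333 [457.43688079   0.52741259 100.18898354] 5.439319042534982
[326. 182.] [455.8  44.6] [ 49.1 147.5] 5.39 [[456.5  48.7  26. ]]
```

View pics/wrist4.png

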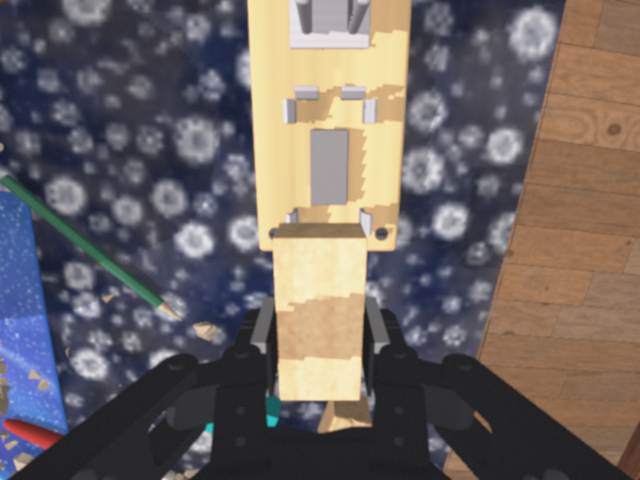

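The blank is held square, its top corners at about (274,238), (367,238), (281,400) and (361,400). The pad is at (329,167). I'll compute the offset between them.

Run:
```python
from h import *
z=np.load('wrist4.npz');d=z['d'];W=z['W'];c=calibration('wrist')
B=onplane(c,W,[[274,238],[367,238],[281,400],[361,400]],118.3)[:,:2];print(B.round(1).tolist(),B.mean(0))
e=B[0]+B[1]-B[2]-B[3];print(np.linalg.norm(e)/2,np.degrees(np.arctan2(-e[0],e[1])))
P=onplane(c,W,[[311,129],[348,129],[310,205],[347,205]],26)[:,:2];print(P.round(1).tolist(),P.mean(0))
# guides: inner faces at upper end; long-side guides tops (38)
print(onplane(c,W,[[289,110],[370,110]],38).round(1).tolist(), onplane(c,W,[[306,93],[353,93]],38).round(1).tolist(),withdepth(c,W,[[329,167],[289,105],[340,40]],d).round(1))
# base edges at rows
E1=onplane(c,W,[[252,60],[410,60],[256,160],[401,160],[261,248],[397,248]],18)[:,:2];print(E1.round(1).tolist())
```

```text
[[437.3, 41.5], [470.1, 44.7], [444.1, -29.5], [477.5, -26.3]] [457.25689507   7.58118749]
71.36444446656348 5.676553616992492
[[445.1, 77.9], [466.0, 79.9], [448.4, 34.0], [470.5, 36.2]] [457.50594919  56.9766568 ]
[[433.0, 86.7, 38.0], [475.5, 90.8, 38.0]] [[441.2, 95.9, 38.0], [465.6, 98.3, 38.0]] [[457.4  57.6  26.3]
 [432.4  89.3  33.6]
 [456.6 126.2  20.9]]
[[408.7, 112.0], [496.9, 120.6], [413.6, 56.7], [500.5, 65.1], [419.2, 1.0], [507.0, 9.4]]
```

```bash
python3 -m creep '[[0.2,0,0.6,0,0],[0.2,0,0.6,0,0],[0.2,0,0.48,-0.3,0],[0.2,0,0,-0.5,0],[0.2,0,0,-0.5,0]]'
python3 -m creep '[[0.2,0,0,-0.3,0],[0.2,0,0,0,0],[0.2,0,0,0,0]]'
python3 look.py wrist5
```

```text
t: 6.35
ee_pos: [457.8, 50.8, 60.6]
tool_rot: [[-0.094, 0.996, 0.001], [0.996, 0.094, -0.0], [-0.0, 0.001, -1.0]]
contact_force: [-0.2, -0.8, -1.0]
opening: 0.388
t: 6.6
ee_pos: [457.4, 50.4, 51.7]
tool_rot: [[-0.093, 0.996, -0.001], [0.996, 0.093, -0.0], [0.0, -0.001, -1.0]]
contact_force: [0.6, -0.1, -0.2]
opening: 0.387
6.65 [457.71732579  50.51176289  52.19679256] 5.349950755126414
```

View pics/wrist5.png

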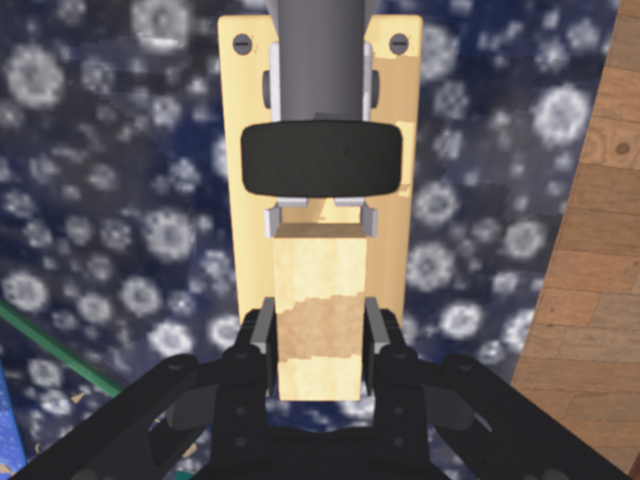

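Run:
```python
from h import *
im=cv2.imread('pics/wrist5.png');cv2.imwrite('pics/w5z.png',cv2.resize(im[180:260,240:400],None,fx=5,fy=5,interpolation=cv2.INTER_CUBIC))
```

```text
(no output)
```

View pics/w5z.png

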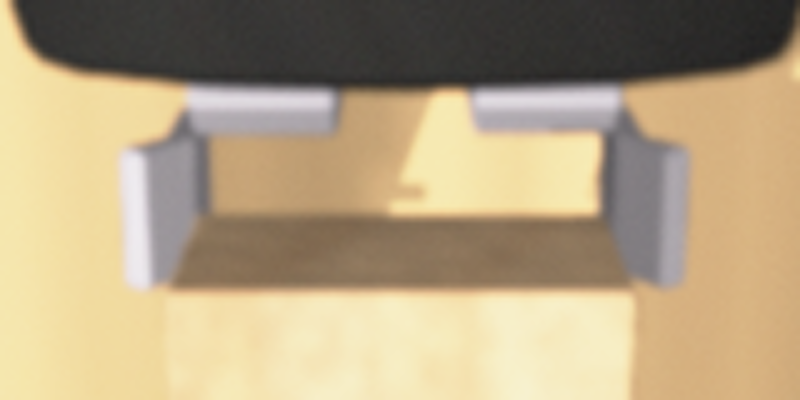

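Run:
```python
from h import *
z=np.load('wrist5.npz');W=z['W'];c=calibration('wrist')
g=lambda p:np.array(p,float)/5+[240,180]
R=np.array([[np.cos(.0935),-np.sin(.0935)],[np.sin(.0935),np.cos(.0935)]]);T=np.array([457.7,50.5])
f=lambda p,zz:((onplane(c,W,g(p),zz)[:,:2]-T)@R).round(1).tolist()
print('blank far bottom',f([[205,217],[608,217]],48)); print('blank far top',f([[170,290],[632,290]],70.3))
print('guide in bottom',f([[208,180],[602,180]],18)); print('guide in top',f([[147,150],[665,148]],38))
print('end guide bottom',f([[270,132],[540,130]],18),'z32',f([[270,132],[540,130]],32));
```

```text
blank far bottom [[-16.0, 41.4], [17.1, 41.4]]
blank far top [[-16.2, 42.2], [16.4, 42.2]]
guide in bottom [[-18.9, 37.0], [19.9, 37.0]]
guide in top [[-22.0, 44.7], [23.1, 44.9]]
end guide bottom [[-12.7, 41.8], [13.7, 42.0]] z32 [[-11.7, 45.0], [12.6, 45.1]]
```

In x, the blank (centre 0.3) sits between the guides (centre 0.5). In y, the estimates differ by about ±1 mm, which the guides allow. Lowering and watching the force.

```bash
python3 -m creep '[[0.2,0,0,-0.25,0],[0.2,0,0,-0.2,0],[0.2,0,0,-0.1,0],[0.2,0,0,0,0]]'
python3 -m creep '[[0.2,0,0,-0.07,0],[0.2,0,0,0,0]]'
python3 -m creep '[[0.2,0,0,-0.07,0],[0.2,0,0,0,0]]'
```

```text
t: 6.98
ee_pos: [456.9, 51.0, 34.3]
tool_rot: [[-0.094, 0.996, -0.001], [0.996, 0.094, 0.0], [0.0, -0.001, -1.0]]
contact_force: [0.1, 0.4, -1.0]
opening: 0.386
t: 7.15
ee_pos: [457.3, 51.0, 32.8]
tool_rot: [[-0.094, 0.996, -0.0], [0.996, 0.094, 0.0], [0.0, -0.0, -1.0]]
contact_force: [0.2, 0.1, -1.1]
opening: 0.381
t: 7.32
ee_pos: [457.5, 51.0, 30.9]
tool_rot: [[-0.094, 0.996, 0.0], [0.996, 0.094, 0.0], [-0.0, 0.0, -1.0]]
contact_force: [0.2, -0.5, -0.8]
opening: 0.389
```

```bash
for k in 1; do python3 -m creep '[[0.2,0,0,-0.07,0],[0.2,0,0,0,0]]'; done
python3 -m creep '[[0.2,0,0,-0.07,0],[0.2,0,0,0,0]]'
```

```text
t: 7.48
ee_pos: [457.5, 51.0, 28.8]
tool_rot: [[-0.094, 0.996, 0.0], [0.996, 0.094, 0.0], [-0.0, 0.0, -1.0]]
contact_force: [0.2, -0.2, 0.6]
opening: 0.39
t: 7.65
ee_pos: [457.4, 51.0, 26.6]
tool_rot: [[-0.094, 0.996, 0.0], [0.996, 0.094, -0.0], [-0.0, 0.0, -1.0]]
contact_force: [0.6, -0.7, -1.0]
opening: 0.392
```

```bash
python3 -m creep '[[0.2,0,0,-0.05,0],[0.2,0,0,0,0]]'
python3 -m creep '[[0.2,0,0,-0.05,0],[0.2,0,0,0,0]]'
```

```text
t: 7.82
ee_pos: [457.4, 51.0, 25.1]
tool_rot: [[-0.094, 0.996, 0.0], [0.996, 0.094, -0.0], [-0.0, 0.0, -1.0]]
contact_force: [0.1, 0.5, 1.2]
opening: 0.384
t: 7.98
ee_pos: [457.3, 51.0, 23.5]
tool_rot: [[-0.094, 0.996, -0.0], [0.996, 0.094, 0.0], [0.0, -0.0, -1.0]]
contact_force: [-0.4, -0.4, -0.1]
opening: 0.386
```

```bash
python3 look.py wrist6; python3 -c "
import cv2;im=cv2.imread('pics/wrist6.png');cv2.imwrite('pics/w6z.png',cv2.resize(im[160:420,200:440],None,fx=2.3,fy=2.3,interpolation=cv2.INTER_CUBIC))
from h import *
z=np.load('wrist6.npz');c=calibration('wrist');print(withdepth(c,z['W'],[[320,300],[320,260],[320,350],[230,230]],z['d']).round(1))"
```

```text
8.0333 [457.25289061  50.99461479  23.50902875] 5.393540923015552
[[456.   68.8  41.9]
 [454.5  84.6  41.3]
 [458.1  46.   40.5]
 [416.2  85.1  16.8]]
```

View pics/w6z.png

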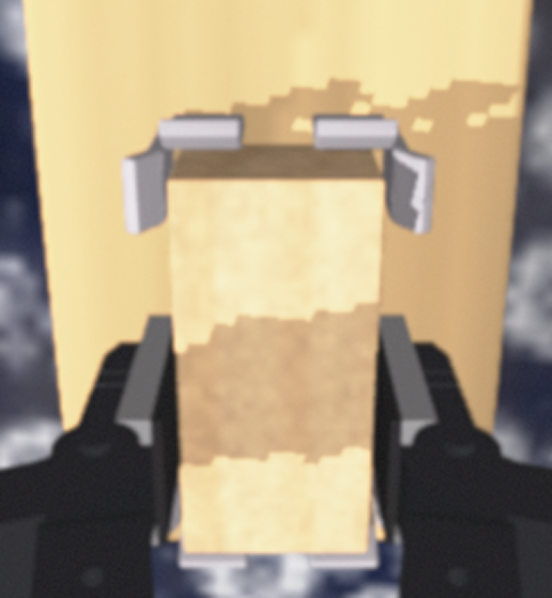

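The blank is down between all four guides, its top at about 41 mm by depth, but I have felt no contact yet. Continuing the push.

```bash
python3 -m creep '[[0.2,0,0,-0.03,0],[0.2,0,0,0,0]]'
python3 -m creep '[[0.2,0,0,-0.03,0],[0.2,0,0,0,0]]'
```

```text
t: 8.2
ee_pos: [457.3, 51.0, 22.7]
tool_rot: [[-0.094, 0.996, -0.0], [0.996, 0.094, 0.0], [0.0, -0.0, -1.0]]
contact_force: [0.1, 0.3, 1.3]
opening: 0.391
t: 8.37
ee_pos: [457.3, 51.0, 21.8]
tool_rot: [[-0.094, 0.996, -0.0], [0.996, 0.094, 0.0], [0.0, -0.0, -1.0]]
contact_force: [-0.3, 0.4, 4.4]
opening: 0.385
```

```bash
python3 -m creep '[[0.2,0,0,-0.02,0],[0.2,0,0,0,0]]'
python3 -m creep '[[0.2,0,0,-0.03,0],[0.2,0,0,0,0]]'
```

```text
t: 8.53
ee_pos: [457.3, 51.0, 21.8]
tool_rot: [[-0.094, 0.996, -0.0], [0.996, 0.094, -0.0], [-0.0, -0.0, -1.0]]
contact_force: [-6.1, 0.6, 17.6]
opening: 0.389
t: 8.7
ee_pos: [457.3, 51.0, 21.7]
tool_rot: [[-0.094, 0.996, -0.0], [0.996, 0.094, -0.0], [-0.0, -0.0, -1.0]]
contact_force: [-14.8, -0.2, 36.8]
opening: 0.39
```

Hard stop at TCP 21.7, which puts the underside at about 18. I'll relieve the load, release, and check by pressing on top with the fingers shut.

```bash
python3 -m creep '[[0.2,0,0,0.05,0],[0.2,0,0,0,0],[0.7,0,0,0,0],[0.7,0,0,0,0],[0.7,0,0,0,0]]'
python3 -m creep '[[0.7,0,0,0,0],[0.7,0,0,0.3,0],[0.7,0,0,0.5,0],[0.7,0,0,0.6,0],[0.7,0,0,0.2,0]]'
python3 look.py wrist7; python3 -c "
from h import *
z=np.load('wrist7.npz');c=calibration('wrist');print(withdepth(c,z['W'],[[320,300],[320,260],[320,350],[230,230]],z['d']).round(1))"; python3 blank.py wrist7 40
```

```text
t: 9.12
ee_pos: [457.2, 51.0, 21.6]
tool_rot: [[-0.094, 0.996, -0.001], [0.996, 0.094, 0.0], [0.0, -0.001, -1.0]]
contact_force: [0.8, -0.8, -0.6]
opening: 0.702
t: 9.53
ee_pos: [458.2, 51.0, 72.5]
tool_rot: [[-0.094, 0.996, 0.003], [0.996, 0.094, -0.0], [-0.0, 0.003, -1.0]]
contact_force: [1.5, -0.2, 0.1]
opening: 0.704
9.5833 [458.47397007  50.97719809  72.55570233] 5.404512137102414
[[ 4.594e+02  4.260e+01  3.980e+01]
 [ 4.573e+02  6.540e+01  4.050e+01]
 [ 4.650e+02 -1.590e+01 -1.000e-01]
 [ 4.020e+02  6.400e+01 -1.100e+00]]
[329. 172.] [453.2  94.4] [ 78.3 153.2] 5.47 [[452.6 125.3 160.8]]
```

View pics/wrist7.png

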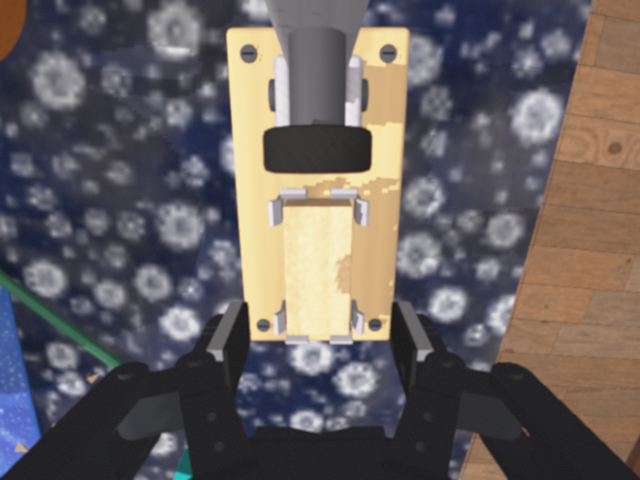

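The blank lies squarely between the four guides at (318,270). Now pushing on its top with shut fingers.

```bash
python3 -m creep '[[0,0,0.05,0,0],[0,0,0.05,0,0],[0,0,0,0,0],[0,0,0,-0.4,0],[0,0,0,-0.4,0]]'
python3 -m creep '[[0,0,0,0,0],[0,0,0,-0.05,0],[0,0,0,0,0]]'
python3 -m creep '[[0,0,0,-0.07,0],[0,0,0,0,0]]'
```

```text
t: 10.0
ee_pos: [457.3, 54.1, 45.3]
tool_rot: [[-0.094, 0.996, 0.0], [0.996, 0.094, -0.0], [-0.0, 0.0, -1.0]]
contact_force: [0.4, -0.9, -0.7]
opening: 0.005
t: 10.25
ee_pos: [457.3, 54.0, 44.3]
tool_rot: [[-0.094, 0.996, -0.001], [0.996, 0.094, 0.0], [0.0, -0.001, -1.0]]
contact_force: [0.2, -0.0, 0.3]
opening: -0.002
t: 10.42
ee_pos: [457.4, 54.0, 42.4]
tool_rot: [[-0.094, 0.996, 0.0], [0.996, 0.094, 0.0], [0.0, 0.0, -1.0]]
contact_force: [0.6, 0.1, -0.7]
opening: 0.001
```

```bash
python3 -m creep '[[0,0,0,-0.05,0],[0,0,0,0,0]]'
python3 -m creep '[[0,0,0,-0.03,0],[0,0,0,0,0]]'
python3 -m creep '[[0,0,0,-0.02,0],[0,0,0,0,0]]'
```

```text
t: 10.58
ee_pos: [457.3, 54.0, 40.7]
tool_rot: [[-0.094, 0.996, -0.0], [0.996, 0.094, -0.0], [-0.0, -0.0, -1.0]]
contact_force: [0.3, 0.0, -0.4]
opening: 0.001
t: 10.75
ee_pos: [457.4, 54.0, 40.0]
tool_rot: [[-0.094, 0.996, 0.0], [0.996, 0.094, -0.0], [-0.0, 0.0, -1.0]]
contact_force: [0.9, 0.2, 1.9]
opening: 0.004
t: 10.92
ee_pos: [457.5, 54.0, 40.0]
tool_rot: [[-0.094, 0.996, 0.0], [0.996, 0.094, -0.0], [-0.0, 0.0, -1.0]]
contact_force: [-5.0, -0.7, 13.8]
opening: 0.002
```

```bash
python3 -m creep '[[0,0,0,-0.02,0],[0,0,0,0,0]]'
python3 -m creep '[[0,0,0,0.1,0],[0,0,0,0.6,0],[0,0,-0.3,0.9,0],[0,0,-0.3,0.9,0],[0.6,0,-0.4,0.9,0]]'
python3 -m creep '[[0.6,0,0,1,0],[0.6,0,0,0.8,0],[0.6,0,0,0.6,0],[0.6,0,0,0,0],[0.6,0,0,0,0]]'
python3 look.py wrist8; python3 -c "
from h import *
z=np.load('wrist8.npz');c=calibration('wrist')
"
```

```text
t: 11.08
ee_pos: [457.6, 54.0, 39.9]
tool_rot: [[-0.094, 0.996, 0.001], [0.996, 0.094, -0.0], [-0.0, 0.001, -1.0]]
contact_force: [-8.9, 0.4, 24.8]
opening: -0.001
t: 11.5
ee_pos: [457.0, 24.0, 141.8]
tool_rot: [[-0.095, 0.996, -0.0], [0.996, 0.095, 0.0], [0.0, -0.0, -1.0]]
contact_force: [0.6, -0.3, -0.4]
opening: 0.131
t: 11.92
ee_pos: [457.6, 24.0, 213.3]
tool_rot: [[-0.094, 0.996, 0.002], [0.996, 0.094, -0.0], [-0.0, 0.001, -1.0]]
contact_force: [0.1, 0.3, -0.4]
opening: 0.6
11.9667 [457.19853885  24.03525674 212.31131869] 5.399676772654825
```

View pics/wrist8.png

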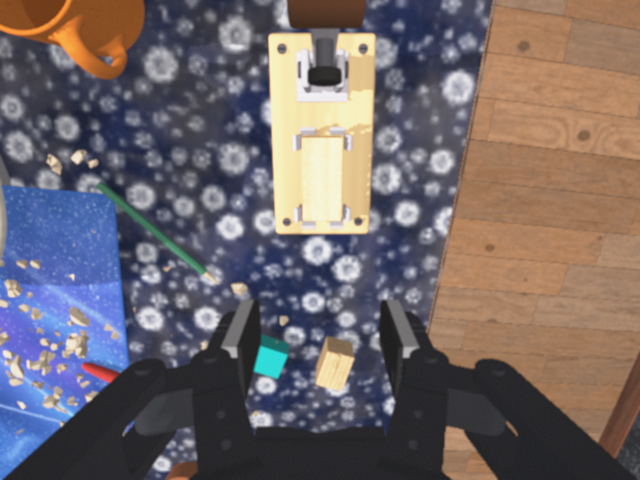

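The seat is confirmed: hard stop at z = 40.0 with 25 N and no travel. Now moving above the knob at about (448,152,190).

```bash
python3 -m creep '[[0.6,0,0,0.9,0],[0.6,-0.06,0.7,0.6,0],[0.6,-0.06,0.8,0.3,0],[0.6,-0.06,0.8,0.2,0],[0.6,-0.05,0.6,0,0]]'
python3 -m creep '[[0.6,0,0,0,0],[0.6,0,0,0,0]]'
python3 look.py wrist9
```

```text
t: 12.38
ee_pos: [450.3, 112.5, 272.8]
tool_rot: [[-0.094, 0.996, 0.0], [0.996, 0.094, 0.0], [0.0, 0.0, -1.0]]
contact_force: [0.4, -0.3, -0.9]
opening: 0.599
t: 12.55
ee_pos: [450.1, 111.6, 271.6]
tool_rot: [[-0.096, 0.995, -0.002], [0.995, 0.096, -0.0], [-0.0, -0.002, -1.0]]
contact_force: [-0.6, -0.7, 0.6]
opening: 0.599
12.6 [450.14551322 111.01886031 271.63582131] 5.449436308015729
```

View pics/wrist9.png

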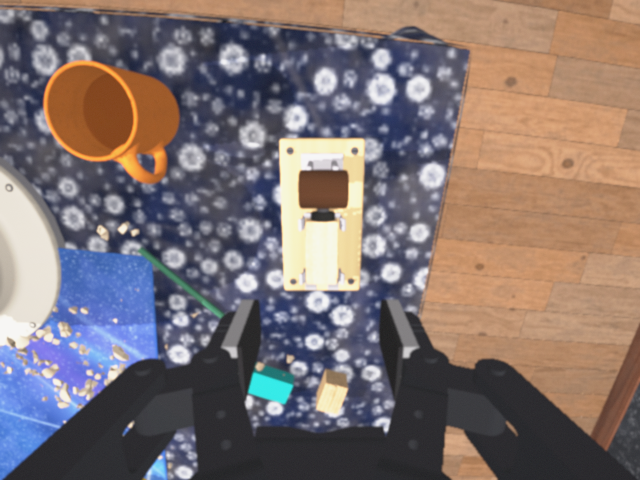

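```bash
cat > knob.py <<'E'
import sys
from h import *
z=np.load(sys.argv[1]+'.npz');im=z['im'];W=z['W'];c=calibration('wrist')
hsv=cv2.cvtColor(im,cv2.COLOR_BGR2HSV)
m=cv2.inRange(hsv,(0,80,20),(20,255,115)); m[:,:260]=0;m[:,390:]=0
for k in cv2.findContours(m,cv2.RETR_EXTERNAL,cv2.CHAIN_APPROX_NONE)[0]:
    if cv2.contourArea(k)<500: continue
    u=k[:,0].mean(0)
    r=cv2.minAreaRect(onplane(c,W,k[:,0],float(sys.argv[2]))[:,:2].astype(np.float32)); print(u,r,withdepth(c,W,[u],z['d']))
E
python3 knob.py wrist9 193
python3 knob.py wrist1 193
```

```text
[325.70560748 190.27570093] ((448.1770935058594, 153.7008514404297), (28.464080810546875, 22.563188552856445), 5.498810291290283) [[449.3949536  155.10476932 201.84748423]]
[374.97637795  86.16535433] ((443.78564453125, 153.39939880371094), (22.143695831298828, 22.494874954223633), 5.719826698303223) [[442.17306099 151.89712016 201.74984784]]
```

```bash
python3 -m creep '[[0.6,-0.04,0.7,0,0],[0.6,-0.03,0.72,-0.3,0],[0.6,0,0,-0.7,0],[0.6,0,0,-0.6,0],[0.6,0,0,-0.3,0]]'
python3 -m creep '[[0.6,0,0,0,0],[0.6,0,0,0,0]]'
python3 look.py wrist10
```

```text
t: 13.02
ee_pos: [447.6, 152.9, 213.0]
tool_rot: [[-0.094, 0.996, -0.003], [0.996, 0.094, -0.001], [-0.0, -0.003, -1.0]]
contact_force: [0.4, 0.8, -1.2]
opening: 0.599
t: 13.18
ee_pos: [448.4, 153.0, 215.8]
tool_rot: [[-0.093, 0.996, -0.001], [0.996, 0.093, -0.0], [-0.0, -0.001, -1.0]]
contact_force: [0.0, -0.9, -0.4]
opening: 0.601
13.2333 [448.70451684 153.14772203 216.44029786] 5.346778818941874
```

View pics/wrist10.png

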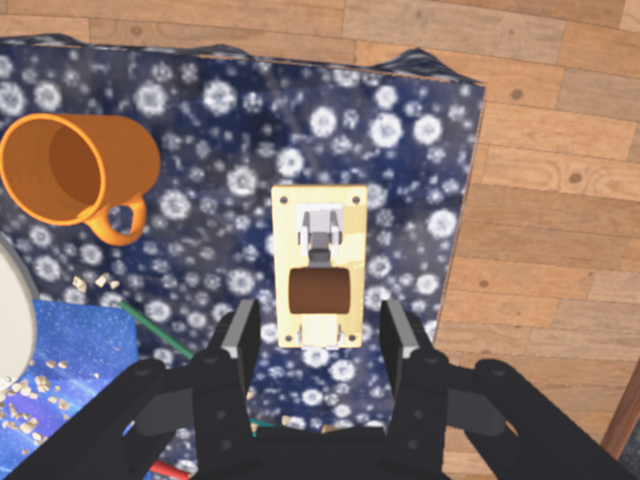

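The knob, at (320,290), is centred between the fingers. Descending and pinching.

```bash
python3 knob.py wrist10 193
python3 -m creep '[[0.6,0,0,-0.5,0],[0.6,0,0,-0.5,0],[0.6,0,0,-0.33,0],[0.6,0,0,0,0],[0.6,0,0,0,0]]' 30
python3 -m creep '[[0.2,0,0,0,0],[0.2,0,0,0,0],[0.2,0,0,0,0],[0.2,0,0,0,0],[0.2,0,0,0,0]]' 30
```

```text
[315.25061425 294.41277641] ((447.9675598144531, 154.8814239501953), (28.975770950317383, 24.008468627929688), 5.375028133392334) [[446.13131175 156.3573304  200.64324511]]
t: 13.65
ee_pos: [448.5, 153.5, 176.4]
tool_rot: [[-0.094, 0.996, 0.0], [0.996, 0.094, 0.0], [0.0, 0.0, -1.0]]
contact_force: [-0.6, -0.4, -0.1]
opening: 0.602
t: 14.07
ee_pos: [448.1, 153.6, 177.0]
tool_rot: [[-0.094, 0.996, 0.0], [0.996, 0.094, 0.0], [0.0, 0.0, -1.0]]
contact_force: [-8.8, -1.5, 9.6]
opening: 0.35
```

```bash
python3 -c "
import numpy as np
t=np.r_[np.linspace(1.66,0.06,17),0.03,0.0]
y=-125*np.cos(t);z=125*np.sin(t);u=np.array([-.094,.9955])
for a,dy,dz in zip(t[1:],np.diff(y),np.diff(z)): print(round(a,3),np.round([dy*u[0]/30,dy*u[1]/30,dz/30],3))"
```

```text
1.56 [ 0.039 -0.414  0.016]
1.46 [ 0.039 -0.414 -0.025]
1.36 [ 0.039 -0.409 -0.067]
1.26 [ 0.038 -0.401 -0.107]
1.16 [ 0.037 -0.388 -0.147]
1.06 [ 0.035 -0.371 -0.185]
0.96 [ 0.033 -0.351 -0.222]
0.86 [ 0.031 -0.327 -0.256]
0.76 [ 0.028 -0.3   -0.287]
0.66 [ 0.026 -0.27  -0.316]
0.56 [ 0.022 -0.238 -0.341]
0.46 [ 0.019 -0.202 -0.363]
0.36 [ 0.016 -0.165 -0.382]
0.26 [ 0.012 -0.126 -0.397]
0.16 [ 0.008 -0.086 -0.407]
0.06 [ 0.004 -0.046 -0.414]
0.03 [ 0.001 -0.006 -0.125]
0.0 [ 0.    -0.002 -0.125]
```

```bash
python3 -m creep '[[0.2,0.04,-0.41,0.02,0],[0.2,0,0,0,0]]' 30
python3 -m creep '[[0.2,0.04,-0.41,-0.03,0],[0.2,0.04,-0.41,-0.07,0],[0.2,0,0,0,0]]'
```

```text
t: 14.23
ee_pos: [449.3, 140.7, 177.4]
tool_rot: [[-0.094, 0.996, -0.0], [0.996, 0.094, 0.0], [0.0, -0.0, -1.0]]
contact_force: [-9.7, -0.7, 6.0]
opening: 0.344
t: 14.48
ee_pos: [451.7, 115.5, 174.2]
tool_rot: [[-0.094, 0.996, -0.0], [0.996, 0.094, -0.0], [-0.0, -0.0, -1.0]]
contact_force: [-9.5, -3.3, 5.9]
opening: 0.346
```

```bash
python3 -m creep '[[0.2,0.03,-0.4,-0.11,0],[0.2,0.03,-0.39,-0.15,0],[0.2,0.03,-0.37,-0.19,0],[0.2,0,0,0,0]]'
python3 -m creep '[[0.2,0.03,-0.35,-0.22,0],[0.2,0.03,-0.33,-0.26,0],[0.2,0.03,-0.3,-0.29,0],[0.2,0,0,0,0]]'
```

```text
t: 14.82
ee_pos: [455.0, 80.3, 160.5]
tool_rot: [[-0.093, 0.996, 0.001], [0.996, 0.093, -0.001], [-0.001, 0.001, -1.0]]
contact_force: [-2.7, -3.1, 6.0]
opening: 0.346
t: 15.15
ee_pos: [457.8, 50.7, 137.0]
tool_rot: [[-0.093, 0.996, 0.001], [0.996, 0.093, -0.002], [-0.002, 0.001, -1.0]]
contact_force: [-2.6, -5.8, 5.2]
opening: 0.346
```

```bash
python3 -m creep '[[0.2,0.025,-0.27,-0.32,0],[0.2,0.02,-0.24,-0.34,0],[0.2,0.02,-0.2,-0.36,0],[0.2,0,0,0,0]]'
python3 -m creep '[[0.2,0.015,-0.165,-0.38,0],[0.2,0.01,-0.125,-0.4,0],[0.2,0,0,0,0]]'; python3 look.py wrist11
```

```text
t: 15.48
ee_pos: [459.8, 29.6, 105.9]
tool_rot: [[-0.093, 0.996, 0.001], [0.996, 0.093, -0.002], [-0.002, 0.001, -1.0]]
contact_force: [0.5, -7.7, 3.0]
opening: 0.341
t: 15.73
ee_pos: [460.6, 21.1, 82.4]
tool_rot: [[-0.094, 0.996, 0.001], [0.996, 0.094, -0.002], [-0.002, 0.001, -1.0]]
contact_force: [-0.2, -9.6, 1.3]
opening: 0.342
15.7833 [460.59522691  21.27254406  83.01901184] 5.377696022934305
```

View pics/wrist11.png

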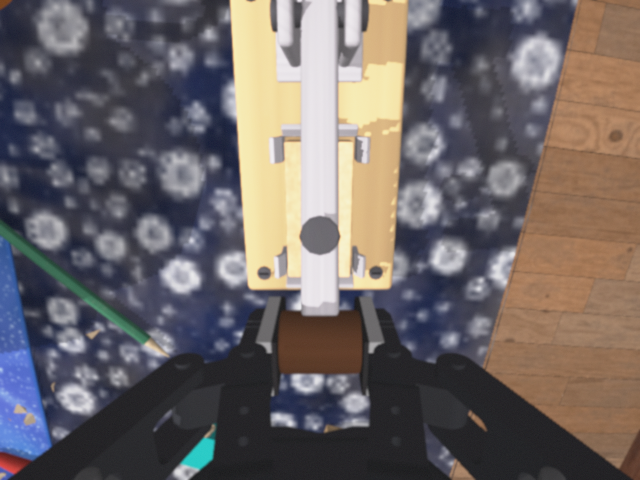

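```bash
python3 -m creep '[[0.2,0.01,-0.12,-0.3,0],[0.2,0.01,-0.08,-0.3,0],[0.2,0,0,0,0]]'
python3 -m creep '[[0.2,0,-0.03,-0.2,0],[0.2,0,0,0,0]]'
python3 -m creep '[[0.2,0,-0.01,-0.07,0],[0.2,0,0,0,0]]'
```

```text
t: 16.03
ee_pos: [461.1, 16.2, 64.1]
tool_rot: [[-0.094, 0.996, 0.001], [0.996, 0.094, 0.0], [-0.0, 0.001, -1.0]]
contact_force: [3.0, 1.0, 0.0]
opening: 0.346
t: 16.2
ee_pos: [461.1, 15.4, 58.4]
tool_rot: [[-0.094, 0.996, 0.001], [0.996, 0.094, -0.0], [-0.0, 0.001, -1.0]]
contact_force: [4.0, -1.8, 0.3]
opening: 0.346
t: 16.37
ee_pos: [461.1, 15.2, 56.7]
tool_rot: [[-0.094, 0.996, 0.001], [0.996, 0.094, -0.0], [-0.0, 0.001, -1.0]]
contact_force: [4.9, -2.0, 0.8]
opening: 0.346
```

```bash
python3 -m creep '[[0.2,0,0,-0.07,0],[0.2,0,0,0,0]]'
python3 -m creep '[[0.2,0,0,-0.05,0],[0.2,0,0,0,0]]'
```

```text
t: 16.53
ee_pos: [461.1, 15.1, 54.6]
tool_rot: [[-0.094, 0.996, 0.001], [0.996, 0.094, -0.001], [-0.001, 0.001, -1.0]]
contact_force: [5.9, -4.5, 1.9]
opening: 0.344
t: 16.7
ee_pos: [461.2, 15.0, 53.1]
tool_rot: [[-0.094, 0.996, 0.001], [0.996, 0.094, -0.001], [-0.001, 0.001, -1.0]]
contact_force: [5.8, -3.9, 0.4]
opening: 0.347
```

```bash
python3 -m creep '[[0.2,0,0,-0.04,0],[0.2,0,0,0,0]]'
python3 -m creep '[[0.2,0,0,-0.04,0],[0.2,0,0,0,0]]'
```

```text
t: 16.87
ee_pos: [461.2, 15.0, 52.0]
tool_rot: [[-0.094, 0.996, 0.001], [0.996, 0.094, -0.001], [-0.001, 0.001, -1.0]]
contact_force: [5.2, -5.3, 1.7]
opening: 0.345
t: 17.03
ee_pos: [461.1, 14.9, 50.8]
tool_rot: [[-0.094, 0.996, 0.001], [0.996, 0.094, -0.001], [-0.001, 0.001, -1.0]]
contact_force: [5.0, -4.7, 0.6]
opening: 0.345
```

```bash
python3 -m creep '[[0.2,0,0,-0.03,0],[0.2,0,0,0,0]]'
python3 -m creep '[[0.2,0,0,-0.03,0],[0.2,0,0,0,0]]'
```

```text
t: 17.2
ee_pos: [461.2, 14.9, 49.9]
tool_rot: [[-0.094, 0.996, 0.001], [0.996, 0.094, -0.001], [-0.001, 0.001, -1.0]]
contact_force: [4.7, -6.1, 2.7]
opening: 0.344
t: 17.37
ee_pos: [461.2, 14.9, 49.0]
tool_rot: [[-0.094, 0.996, 0.001], [0.996, 0.094, -0.001], [-0.001, 0.001, -1.0]]
contact_force: [5.9, -5.0, 1.7]
opening: 0.345
```

```bash
python3 look.py wrist12
python3 - <<'E'
from h import *
z=np.load('wrist12.npz');c=calibration('wrist');d=z['d']
im=z['im'];cv2.imwrite('pics/w12z.png',cv2.resize(im[100:430,200:440],None,fx=2.3,fy=1.8,interpolation=cv2.INTER_CUBIC))
print(withdepth(c,z['W'],[[320,100],[320,140],[320,180],[320,300],[320,345],[293,200]],d).round(1))
ims,ds=camera('scene');cv2.imwrite('pics/scene12.png',cv2.resize(ims[130:250,190:340],None,fx=4,fy=4,interpolation=cv2.INTER_CUBIC))
E
```

```text
17.4167 [461.15635945  14.91828369  49.03125027] 5.394930174966783
[[453.2 102.3  73.4]
 [454.3  90.7  74.3]
 [455.5  78.3  73.9]
 [459.4  37.1  76. ]
 [460.6  23.5  82.9]
 [445.5  63.6  39. ]]
```

View pics/wrist12.png

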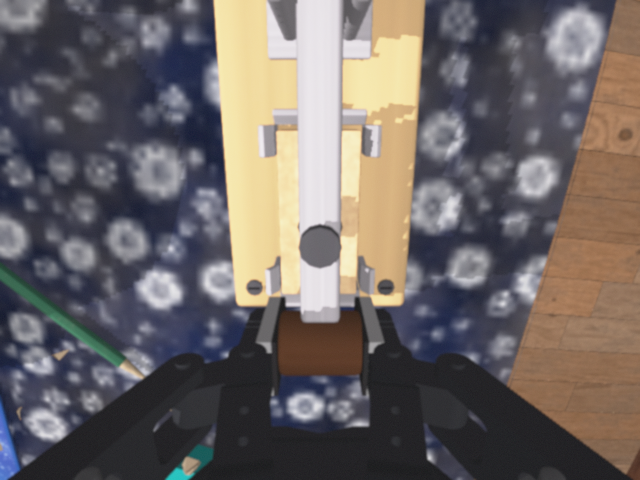

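View pics/scene12.png

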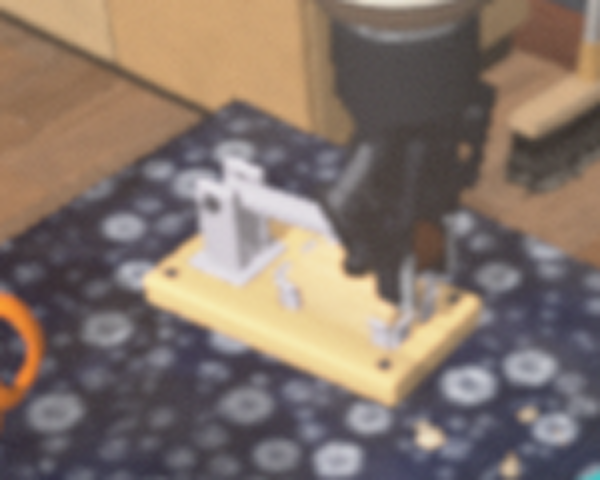

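The arm is almost level, about 0.04 rad (roughly 4 mm at the knob) left. Continuing.

```bash
python3 -m creep '[[0.2,0,0,-0.05,0],[0.2,0,0,0,0]]'
python3 -m creep '[[0.2,0,0,-0.04,0],[0.2,0,0,0,0]]'
python3 -m creep '[[0.2,0,0,-0.03,0],[0.2,0,0,0,0]]'
```

```text
t: 17.63
ee_pos: [461.1, 14.9, 47.4]
tool_rot: [[-0.094, 0.996, 0.001], [0.996, 0.094, -0.001], [-0.001, 0.001, -1.0]]
contact_force: [5.9, -5.5, 1.0]
opening: 0.341
t: 17.8
ee_pos: [461.1, 14.9, 46.3]
tool_rot: [[-0.094, 0.996, 0.001], [0.996, 0.094, -0.001], [-0.001, 0.001, -1.0]]
contact_force: [5.7, -4.9, 0.5]
opening: 0.35
t: 17.97
ee_pos: [461.2, 14.9, 45.4]
tool_rot: [[-0.094, 0.996, 0.001], [0.996, 0.094, -0.001], [-0.001, 0.001, -1.0]]
contact_force: [5.9, -5.8, 1.9]
opening: 0.345
```

```bash
python3 look.py wrist13
python3 - <<'E'
from h import *
for n in ('wrist12','wrist13'):
    z=np.load(n+'.npz');c=calibration('wrist');d=z['d']
    P=withdepth(c,z['W'],[[u,v] for v in list(range(90,215,5))+list(range(275,310,4)) for u in (312,320,328)],d)
    yy=(P[:,:2]-[449.2,142.4])@np.array([-.094,.9955]); print(n,np.polyfit(-yy,P[:,2],1), withdepth(c,z['W'],[[320,v] for v in (335,345,355)],d)[:,2].round(1),[round(float(withdepth(c,z['W'],[[u,v]],d)[0,2]),1) for u,v in ((290,160),(290,200),(350,180))])
E
```

```text
18.0167 [461.15137482  14.90541848  45.40656439] 5.39620679407354
wrist12 [3.71507246e-03 7.49392774e+01] [79.7 82.9 84. ] [191.0, 39.5, 39.0]
wrist13 [-0.1130186  83.12403779] [75.7 78.8 79.4] [39.5, 40.4, 39.0]
```

```bash
python3 -m creep '[[0.2,0,0,-0.03,0],[0.2,0,0,0,0]]'
python3 -m creep '[[0.2,0,0,-0.02,0],[0.2,0,0,0,0]]'
python3 -m creep '[[0.2,0,0,-0.02,0],[0.2,0,0,0,0]]'
```

```text
t: 18.18
ee_pos: [461.2, 14.9, 44.5]
tool_rot: [[-0.094, 0.996, 0.001], [0.996, 0.094, -0.001], [-0.001, 0.001, -1.0]]
contact_force: [5.5, -5.7, 2.2]
opening: 0.343
t: 18.35
ee_pos: [461.2, 14.9, 44.0]
tool_rot: [[-0.094, 0.996, 0.001], [0.996, 0.094, -0.001], [-0.001, 0.001, -1.0]]
contact_force: [5.4, -5.1, 2.8]
opening: 0.347
t: 18.52
ee_pos: [461.2, 14.9, 43.4]
tool_rot: [[-0.094, 0.996, 0.001], [0.996, 0.094, -0.001], [-0.001, 0.001, -1.0]]
contact_force: [5.1, -5.2, 3.7]
opening: 0.345
```

```bash
python3 -m creep '[[0.2,0,0,-0.02,0],[0.2,0,0,0,0]]'
python3 -m creep '[[0.2,0,0,-0.02,0],[0.2,0,0,0,0]]'
```

```text
t: 18.68
ee_pos: [461.2, 15.0, 42.8]
tool_rot: [[-0.094, 0.996, 0.001], [0.996, 0.094, -0.001], [-0.001, 0.001, -1.0]]
contact_force: [5.7, -4.5, 3.7]
opening: 0.34
t: 18.85
ee_pos: [461.2, 15.0, 42.3]
tool_rot: [[-0.094, 0.996, 0.001], [0.996, 0.094, -0.001], [-0.001, 0.001, -1.0]]
contact_force: [4.1, -4.1, 4.2]
opening: 0.344
```

Releasing. Next I'll press down on the knob's top with shut fingers to feel for the foot's contact.

```bash
python3 -m creep '[[0.6,0,0,0,0],[0.6,0,0,0,0],[0.6,0,0,0.3,0],[0.6,0,0,0.7,0],[0.6,0,0.05,0.7,0]]'
python3 -m creep '[[0,0,0.05,0.2,0],[0,0,0,0,0],[0,0,0,0,0],[0,0,0,0,0],[0,0,0,0,0]]'
python3 look.py wrist14
```

```text
t: 19.27
ee_pos: [459.9, 16.9, 93.5]
tool_rot: [[-0.094, 0.996, -0.002], [0.996, 0.094, 0.0], [0.0, -0.002, -1.0]]
contact_force: [0.8, -0.0, 0.3]
opening: 0.602
t: 19.68
ee_pos: [460.1, 18.3, 98.0]
tool_rot: [[-0.094, 0.996, -0.002], [0.996, 0.094, 0.0], [0.0, -0.002, -1.0]]
contact_force: [-1.2, 0.3, -0.5]
opening: 0.003
19.7333 [460.15614749  18.32087971  98.08026768] 5.3958685227840135
```

View pics/wrist14.png

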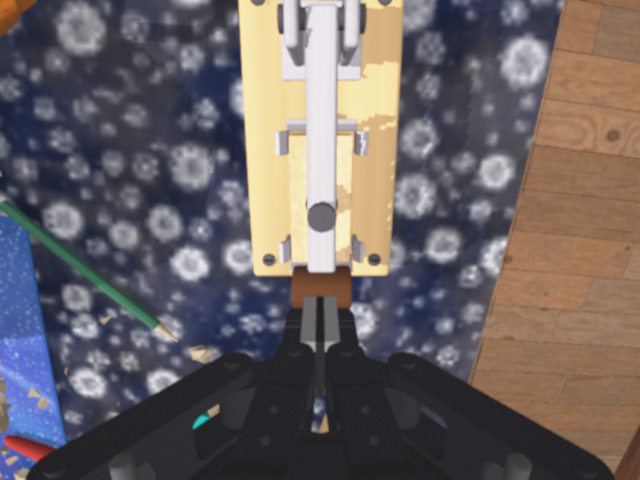

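```bash
python3 -m creep '[[0,0,0,-0.3,0],[0,0,0,-0.2,0],[0,0,0,0,0],[0,0,0,0,0]]'
python3 -m creep '[[0,0,0,-0.07,0],[0,0,0,0,0]]'
python3 -m creep '[[0,0,0,-0.05,0],[0,0,0,0,0]]'
```

```text
t: 20.07
ee_pos: [460.2, 18.3, 83.2]
tool_rot: [[-0.094, 0.996, -0.002], [0.996, 0.094, 0.0], [0.0, -0.002, -1.0]]
contact_force: [0.2, 0.9, 0.4]
opening: -0.003
t: 20.23
ee_pos: [460.6, 18.3, 81.6]
tool_rot: [[-0.094, 0.996, -0.0], [0.996, 0.094, 0.0], [0.0, -0.0, -1.0]]
contact_force: [0.0, -0.4, 0.3]
opening: 0.001
t: 20.4
ee_pos: [460.6, 18.3, 80.3]
tool_rot: [[-0.094, 0.996, -0.0], [0.996, 0.094, 0.0], [0.0, -0.0, -1.0]]
contact_force: [-0.5, 0.2, -0.4]
opening: -0.002
```

```bash
python3 -m creep '[[0,0,0,-0.04,0],[0,0,0,0,0]]'
python3 -m creep '[[0,0,0,-0.03,0],[0,0,0,0,0]]'
python3 -m creep '[[0,0,0,-0.02,0],[0,0,0,0,0]]'
```

```text
t: 20.57
ee_pos: [460.5, 18.3, 79.0]
tool_rot: [[-0.094, 0.996, -0.0], [0.996, 0.094, 0.0], [0.0, -0.0, -1.0]]
contact_force: [-0.2, -0.1, -0.4]
opening: 0.001
t: 20.73
ee_pos: [460.6, 18.3, 78.2]
tool_rot: [[-0.094, 0.996, -0.0], [0.996, 0.094, 0.0], [0.0, -0.0, -1.0]]
contact_force: [-0.1, 0.6, -0.0]
opening: -0.001
t: 20.9
ee_pos: [460.7, 18.3, 77.9]
tool_rot: [[-0.094, 0.996, 0.0], [0.996, 0.094, -0.0], [-0.0, 0.0, -1.0]]
contact_force: [-1.4, 0.5, 4.4]
opening: -0.005
```

```bash
python3 -m creep '[[0,0,0,-0.02,0],[0,0,0,0,0]]'
python3 -m creep '[[0,0,0,-0.015,0],[0,0,0,0,0]]'
```

```text
t: 21.07
ee_pos: [460.8, 18.3, 77.7]
tool_rot: [[-0.094, 0.996, 0.0], [0.996, 0.094, -0.0], [-0.0, 0.0, -1.0]]
contact_force: [-4.8, -0.6, 12.3]
opening: -0.002
t: 21.23
ee_pos: [460.8, 18.3, 77.6]
tool_rot: [[-0.094, 0.996, 0.001], [0.996, 0.094, -0.0], [-0.0, 0.001, -1.0]]
contact_force: [-6.7, 0.0, 17.7]
opening: 0.001
```

The knob's top is at 77.7 mm (level would be 78) and it pushes back stiffly at 18 N, so the foot is on the wood. Retreating and checking.

```bash
python3 -m creep '[[0,0,0,0.2,0],[0,0,0,0.8,0],[0,0,-0.3,0.9,0],[0,0,-0.8,0.9,0],[0,0,-0.8,0.9,0]]'
python3 -m creep '[[0,0,-0.3,0.7,0],[0,0,0,0.5,0],[0,0,0,0,0],[0,0,0,0,0]]'
python3 look.py wrist15
python3 - <<'E'
from h import *
z=np.load('wrist15.npz');c=calibration('wrist')
ims,ds=camera('scene');cv2.imwrite('pics/scene15.png',cv2.resize(ims[130:310,190:480],None,fx=2.7,fy=2.7,interpolation=cv2.INTER_CUBIC))
t,_=camera('top');cv2.imwrite('pics/top15.png',cv2.resize(t[150:250,190:440],None,fx=3.2,fy=3.2,interpolation=cv2.INTER_CUBIC))
E
```

```text
t: 21.65
ee_pos: [460.3, -38.8, 189.1]
tool_rot: [[-0.096, 0.995, -0.0], [0.995, 0.096, 0.0], [0.0, 0.0, -1.0]]
contact_force: [1.5, 0.2, 0.1]
opening: -0.003
t: 21.98
ee_pos: [460.8, -47.9, 224.0]
tool_rot: [[-0.094, 0.996, 0.001], [0.996, 0.094, -0.0], [-0.0, 0.001, -1.0]]
contact_force: [-0.8, 0.5, -0.7]
opening: -0.001
22.0333 [460.4832961  -47.57131501 223.17030485] 5.3997156367136165
```

View pics/wrist15.png

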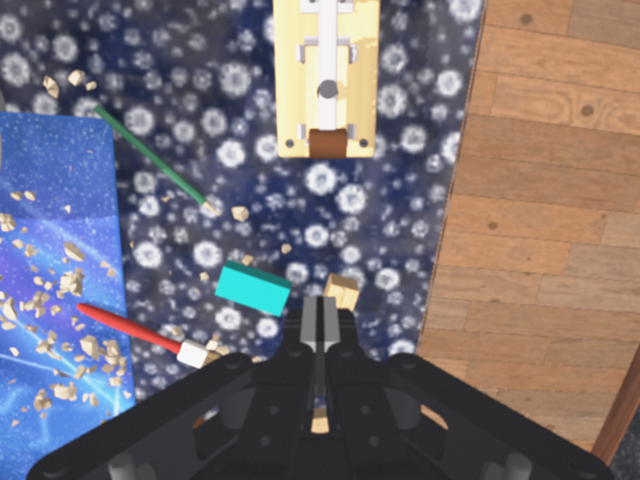

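View pics/scene15.png

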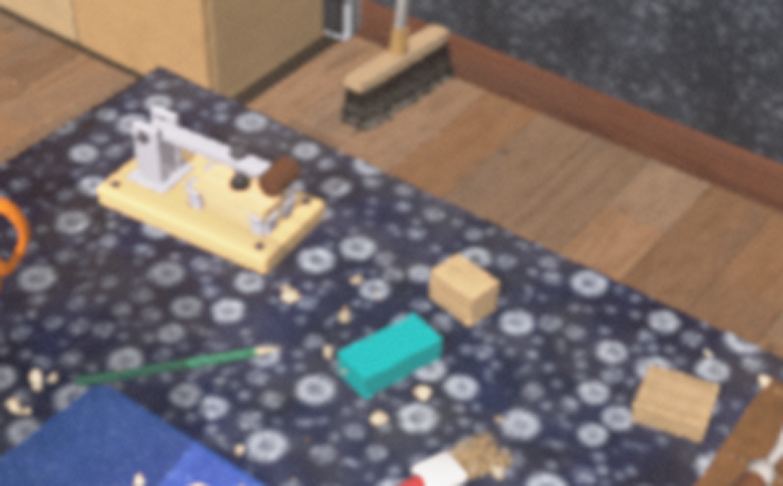

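The clamp arm lies level over the blank, and the other offcuts and the turquoise block are where they were. Handing in.

```bash
python3 -c "
from plant import *
print(hand_in()); print(state()['t'])"
```

```text
the job is handed in; nothing more can be done
None
the job is handed in; nothing more can be done
```

The blank is fully seated in the jig with the clamp down on it, and the job is handed in, after about 22 s of the allowed 69 s.

- **Seating:** I gripped the longest offcut across its short side and laid it between the corner guides. With the clamp still open, I pushed it down to a hard stop (37 N). I then let go and pressed its top with the fingers shut. The top stopped at z = 40.0 mm, the fully-home height, and did not move under 25 N.
- **Clamp:** I pinched the knob and swung the arm down until it was level. I then released it and pressed on top of the knob. The knob's top was at 77.7 mm (78 is level), and it pushed back stiffly up to 18 N, so the foot is resting on the wood.
- **After retreating:** The pictures show the arm level over the blank. The other two offcuts and the turquoise block look to be where they were. I judged that by eye and did not measure them again. The robot was touching nothing.

**Two readings that did not agree:**
- **Pad height:** Camera depth put the lift-out pad about 8 mm proud, but I felt no clear 6 N resistance on the way down, only the final hard stop. I trusted the final height and the stiff stop.
- **Knob in the pads:** By the camera, the knob slid several millimetres in the pads during the swing. The press on its top was there to settle that.

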